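# Wedge the rattling hook rail tight

## Robot

A 7-joint arm with a two-finger parallel gripper is mounted at the origin on the work surface. World frame = base frame: x ahead of the robot, y to its left, z up, the work surface at z = 0. Lengths are in m, angles in rad, forces in N, time in s.
With the tool pointing down it reaches from about 0.425 to 0.875 m from the base axis. Payload 8.4 kg.
Tool frame: the origin (TCP) lies on the centre line of the jaws, within the pads' length; the fingertips stand 8 mm ahead of it and the grasp point (between the pads) lies 11 mm behind it; z points along the fingers, y is the direction in which the jaws open and shut (so a half turn about z gives the same grasp; the last joint's range is limited). The gripper opens to 87 mm and grips with 3 to 60 N. Pads are 19 mm wide; open, the fingers measure 117 mm over their backs; the gripper's body (75 mm by 190 mm) begins 51 mm behind the grasp point.
Start: joints at [1.105, 0.333, 0.04, 1.465, -0.013, 1.343, -0.059], TCP at [0.233, -0.607, 0.231] pointing down, gripper open.
Joint ranges: [-2.58, 2.58], [-0.38, 2.09], [-1.3, 1.39], [0.25, 2.4], [-1.5, 4.64], [0.08, 2.09], [-2.65, 2.65]. Speed limits (rad/s): [2.22, 2.22, 2.79, 2.79, 3.14, 3.14, 3.14].

## Interface

Orientations are given as a unit quaternion [w, x, y, z].
In Python, from workcell import bot gives the robot as it stands. The module is installed in compiled form; this text tells all that it offers.
- The arm moves only by the tool move_arm, never from a script. Its argument "steps" is a list that holds one entry, the list of rows, each a list of 7 numbers: the shift along the world's x, y, z in mm, then the turn, a rotation vector about the world's x, y, z in rad, then the opening, from -1 (shut) to 1 (fully open). A call has 1 to 20 rows; each row is the pose to reach, as a shift and turn from the pose commanded when the call began; what a row does not reach only later rows make up. A row lasts 1/8 s, in which the tool goes at most 62.5 mm and 10.7 degrees, less where a joint would pass 70% of its speed; a pose out of reach is approached as far as the arm can. A call with a gripper value outside its range is refused whole. The fingers move at their own pace and stop on an object; "grip_force" is the grip in N (left out, the last holds). Time passes only in rows, so rows that repeat a pose let the fingers close. It gives the time, the measured TCP pose, the force and the opening at its end, in the units of the state.
- bot.sense(): the state, without advancing time (a new reading comes with each control period).
- bot.snapshot(name): name is "scene" or "top" or "wrist"; returns the picture (420x560x3 uint8, red, green, blue); there is no depth.
- bot.calibration(name): a dict with "fov_y" (degrees; the focal length in pixels is half the picture's height over the tangent of half this angle, whatever the lens; pixels are square), "cx", "cy" (the principal point, pixels), "k1" (the pictures are not rectified: a ray, as slopes to the right and down, at radius r is drawn at 1 + k1 r^2 times it, then the intrinsics apply), "rvec" (rotation vector, rad) and "tvec" (3), from world to camera coordinates, as OpenCV has them. Camera axes: x right, y down, z forward; pixel columns grow to the right and rows downward; lengths in m; the calibration is good to about 2 mm. A picture is of the moment at which its call begins: read the wrist's pose just before it. calibration takes no time and is no camera call; for the wrist camera it gives the pose at the moment of the call.
- bot.close_job(): hands the job in, once; it reports no verdict.
The state is a dict: "clock": time; "q": joint angles; "joint_velocities": joint speeds; "joint_efforts": joint torques, N m; "ee_pos": TCP position; "ee_rot": TCP orientation; "contact_force": force on the tool from outside, world axes, zero at the start; "ft_torque": the same for the moment, N m; "opening": opening from 0.0 (shut) to 1.0 (fully open).
Only numpy, scipy, OpenCV 4.12 (cv2) and the standard library are available. Lean on these libraries where they do the work, as an engineer would, in place of code of your own. Each camera call takes 0.05 s, during which the arm holds its last target.

## Task

The iron hook rail on the bench is loose and rattles in its rubber mounts. Take the hardwood wedge and, from the robot's side, push it thin end first, flat on the bench and square to the rail, under the middle of the rail until it jams tight and stays jammed when you let go; push firmly but with care, since forcing it too hard tears the mounts. Leave the loose fittings where they lie.

Things in the scene. Friction and masses are not known exactly. Their poses are not given: they have to be found in the camera images.
- wedge: loose waxed hardwood wedge, 110 mm long, 32 mm wide, about 60 g. Origin: centre of its underside; x runs along its length towards the thin end, y across, z up. 5 mm high at the thin end (x = 55 mm), rising in a straight slope of 1 in 5 to 27 mm at the thick end (x = -55 mm). The last 40 mm at the thick end have solid upright sides: grip there, across the width.
- wedge_tip (a point): middle of the lower edge of the wedge's thin end, on the underside
- wedge_tail (a point): middle of the lower edge of the wedge's thick end, on the underside. Friction of the wedge on bench and rail is about 0.35 (varies by a fifth), as it is waxed; that is still enough for it to hold by itself once jammed
- hook_rail: rusty iron hook rail bolted to the bench: a level flat bar 270 mm long, 24 mm high, 10 mm thick, on two posts. Origin: on the bench straight below the middle of the bar's front face (towards the robot). y runs along the bar; x points square to it, away from the robot: the way the wedge goes in. The bar fills x = 0 to 10 mm; three hooks behind it reach x = 40 mm. All is lower than 60 mm.
- rail_gap (a point): same point as the rail's origin: middle of the open gap under the bar. The bar's lower edge is 11 to 17 mm over the bench, set anew each time and not reported, so the wedge first touches the bar when 30 to 60 mm of it has gone under. A push along the bench of 0.8 to 1.3 times the lift on the bar is then needed; a push of about 12 N makes it properly tight.
- rail_mount (a point): foot of the left post (+y), on the bench, 125 mm from the middle; the right post stands as far the other way. Posts 30 mm wide, 56 mm high; feet 44 mm wide, 6 mm high, reaching 18 mm before the bar. The bar gives upward in the rubber mounts by 1 mm for each 8 N of lift. With under 5 N between wedge and bar it is still loose, about 10 N is tight, over 25 N tears the mounts.
- tee: bystander: brass pipe tee lying flat, 72 mm run along its y axis, 38 mm branch along -x, 34 mm high. Origin: on the bench below the crossing
- valve: bystander: bronze radiator valve standing upright, 38 mm across, 58 mm high, outlet reaching 40 mm along +x. Origin: centre of its foot
- trap_nut: bystander: chromed ring nut of a trap, lying flat, 52 mm across, 18 mm high, 36 mm hole. Origin: centre of its underside

How it is judged:
On the way, in this order (a step that is already met when the one before it is completed fails the run):
1. the wedge lies flat with its thin end under the middle of the rail (x of wedge_tip in the frame of hook_rail above 0.01 m and x of wedge_tail in the frame of hook_rail below -0.01 m and y of wedge_tip in the frame of hook_rail between -0.035 and 0.035 m and angle between wedge's own z axis and vertical below 0.08 rad and height (world z) of wedge_tip below 0.008 m), for 0.05 s.
2. the wedge is jammed against the rail with more than 5 N (all of step 1 and contact force between wedge and hook_rail above 5 N), for 0.2 s.
At the end, for the whole second after the job is handed in: the wedge lies flat, released and at rest, within 0.26 rad of square to the rail, its tip 10 mm or more past the rail's front face and within 35 mm of the middle, its thick end 10 mm or more before that face, with 5 to 25 N standing between wedge and rail (all of step 2 and angle between the x axis of wedge and the x axis of hook_rail, either way round below 0.26 rad and contact force between wedge and hook_rail below 25 N and linear speed of wedge below 0.01 m/s); the robot touches nothing.
It fails at once if more than 25 N between wedge and rail: the mounts tear (contact force between wedge and hook_rail above 25 N).
It fails at once if the brass tee is shifted by more than 20 mm (distance of tee from where it was at the start of the episode above 0.02 m).
It fails at once if the radiator valve is shifted by more than 20 mm (distance of valve from where it was at the start of the episode above 0.02 m).
It fails at once if the trap nut is shifted by more than 20 mm (distance of trap_nut from where it was at the start of the episode above 0.02 m).
It also fails if it takes over 72 s, if anything falls off the work surface, if the arm or the gripper's body presses on something with over 40 N, if the wrist force passes 120 N, or if a joint passes its speed limit or range.

## Working session

There is one attempt and no reset: what is moved stays moved. The work goes in short steps, Python scripts to look and compute and a tool call to move; the robot and the scene stay as the last step left them, time stands still between calls to the robot, and variables do not carry over. Pictures are saved under pics/ and viewed, and the job is handed in when it is done.

Besides the shell and the picture viewer there is one more tool, called as name([rows], argument=value, ...), one row to a line, values as JSON. move_arm: Moves the arm, as the interface text tells. Its arguments: {"type":"object","properties":{"steps":{"type":"array","items":{"type":"array","items":{"type":"array","items":{"type":"number"}}}},"grip_force":{"type":"number"}},"required":["steps"]}

```bash
mkdir -p pics
cat > h.py <<'E'
from workcell import bot
import numpy as np, cv2
def snap(name,fn):
    c=bot.calibration(name); im=bot.snapshot(name)
    cv2.imwrite('pics/'+fn,cv2.cvtColor(im,cv2.COLOR_RGB2BGR)); np.save('pics/'+fn+'.npy',c,allow_pickle=True); return c
def cam(c):
    f=210/np.tan(np.radians(c['fov_y'])/2); R=cv2.Rodrigues(np.array(c['rvec'],float))[0]; t=np.array(c['tvec'],float).ravel(); return f,R,t
def ray(c,u,v):
    f,R,t=cam(c); d=np.array([(u-c['cx'])/f,(v-c['cy'])/f]); s=d.copy()
    for _ in range(50): s=d/(1+c['k1']*(s@s))
    return -R.T@t, R.T@np.array([s[0],s[1],1.])
def onz(c,u,v,z):
    o,d=ray(c,u,v); return o+d*(z-o[2])/d[2]
def proj(c,P):
    f,R,t=cam(c); p=R@np.array(P,float)+t; s=p[:2]/p[2]; s=s*(1+c['k1']*(s@s)); return s*f+[c['cx'],c['cy']]
def tri(obs):
    A=np.zeros((3,3));b=np.zeros(3);L=[]
    for c,u,v in obs:
        o,d=ray(c,u,v); d/=np.linalg.norm(d); M=np.eye(3)-np.outer(d,d); A+=M;b+=M@o; L.append((o,M))
    x=np.linalg.solve(A,b); return x,[float(np.linalg.norm(M@(x-o))) for o,M in L]
def load(fn): return np.load('pics/'+fn+'.npy',allow_pickle=True).item()
E
python3 - <<'E'
from h import *
print(bot.sense())
for n in ['scene','top','wrist']:
    print(n,snap(n,n+'0.png'))
E
```

```text
{'clock': 0.0, 'q': array([ 1.10482478,  0.33393158,  0.03988416,  1.46625026, -0.01341238,
        1.34330523, -0.05847944]), 'joint_velocities': array([ 2.37366864e-04, -2.18841476e-03,  1.46994197e-03,  7.17605545e-04,
       -1.12999367e-03,  2.85533608e-06, -9.00903724e-04]), 'joint_efforts': array([-2.84942744e-04, -6.56367517e+01,  1.33489385e+00, -4.03799164e+01,
       -5.97639405e-02,  4.49532818e-02,  2.00643785e-04]), 'ee_pos': array([ 0.23290267, -0.6063592 ,  0.22965633]), 'ee_rot': array([-7.89515873e-04,  9.83232395e-01,  1.82355133e-01, -1.98622915e-04]), 'contact_force': array([-0.35254475, -0.32530024, -0.60674921]), 'ft_torque': array([ 0.00600372, -0.00282225, -0.02060596]), 'opening': 1.0031057393505147}
scene {'fov_y': 50.917574524217464, 'cx': 283.0014065009551, 'cy': 212.42640556585388, 'k1': -0.030245140842869403, 'rvec': array([ 2.29231731,  1.09731411, -0.37042224]), 'tvec': array([-0.31721821, -0.29622699,  1.3619373 ])}
top {'fov_y': 50.097136702709605, 'cx': 280.80613562214825, 'cy': 214.83216194029734, 'k1': -0.007644349295352825, 'rvec': array([ 2.15379594, -2.16141522,  0.10085025]), 'tvec': array([-0.00529758,  0.53726193,  0.96660467])}
wrist {'fov_y': 69.92645366096069, 'cx': 282.08544872759063, 'cy': 213.19648389708115, 'k1': 0.0022986554896578387, 'rvec': array([-2.38120924,  1.63469389,  0.24783368]), 'tvec': array([-0.64826395, -0.03615296,  0.39185918])}
```

View pics/scene0.png

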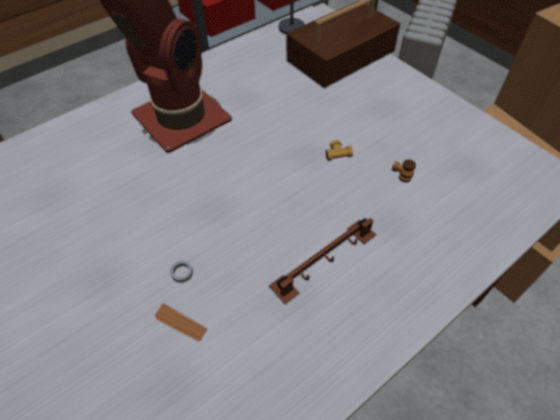

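View pics/top0.png

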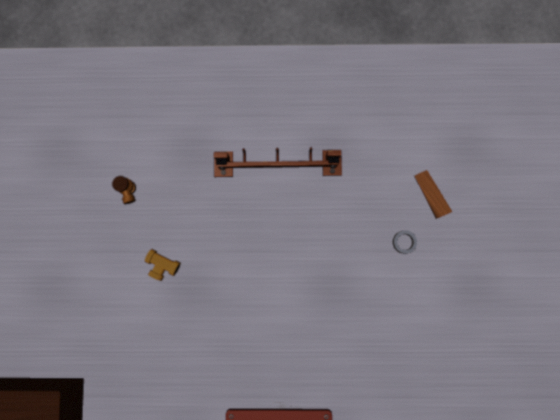

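View pics/wrist0.png

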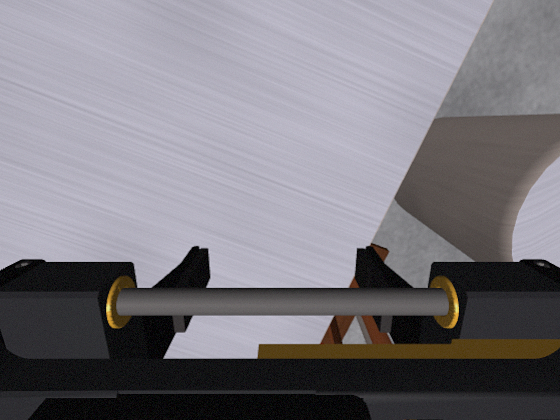

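The scene and top views show all the items. In the top view the rail is at (278,164), the wedge at (433,194), the nut at (404,242), the tee at (161,264) and the valve at (124,187). Next I'll zoom in and measure.

Run:
```python
from h import *
t=cv2.imread('pics/top0.png'); s=cv2.imread('pics/scene0.png')
a=cv2.resize(t[160:230,395:465],(560,560),interpolation=cv2.INTER_CUBIC)
cv2.imwrite('pics/tz.png',a)
b=cv2.resize(s[295:350,145:215],(770,605)[:2],interpolation=cv2.INTER_CUBIC)
cv2.imwrite('pics/sz.png',cv2.resize(b,(763,599)))
cv2.imwrite('pics/tr.png',cv2.resize(t[140:185,205:350],(800,248),interpolation=cv2.INTER_CUBIC))
c=load('top0.png')
for n,u,v,z in [('rail top',278,164,.03),('wedge',433,194,.01),('nut',404,242,.01),('tee',161,264,.02),('wedge top end',422,174,0),('wedge low end',443,214,0),('foot L',223,164,.006),('foot R',332,163,.006)]: print(n,onz(c,u,v,z).round(3))
```

```text
rail top [ 0.652 -0.001  0.03 ]
wedge [ 0.585 -0.351  0.01 ]
nut [ 0.477 -0.282  0.01 ]
tee [0.43  0.259 0.02 ]
wedge top end [ 0.633 -0.331  0.   ]
wedge low end [ 0.541 -0.375  0.   ]
foot L [0.658 0.126 0.006]
foot R [ 0.659 -0.125  0.006]
```

View pics/tz.png

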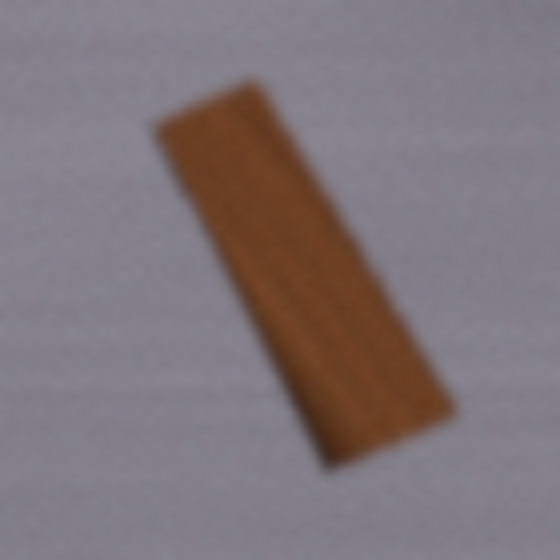

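View pics/sz.png

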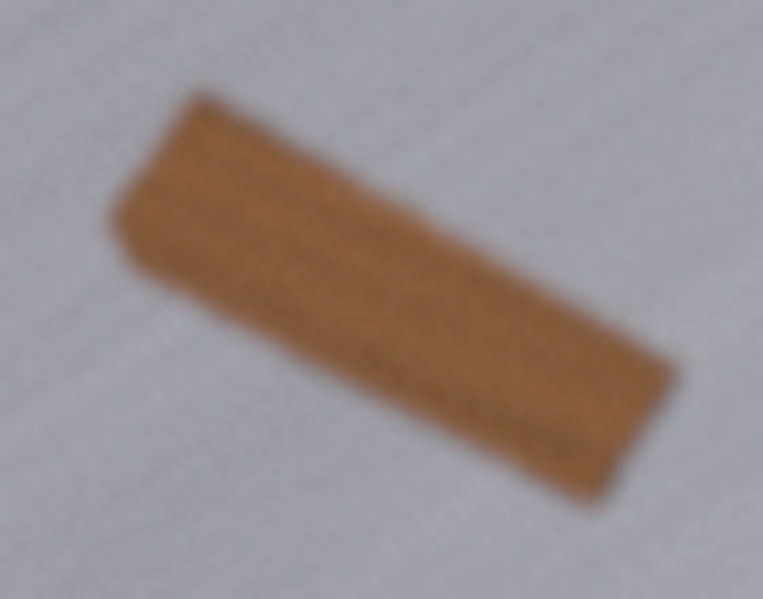

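View pics/tr.png

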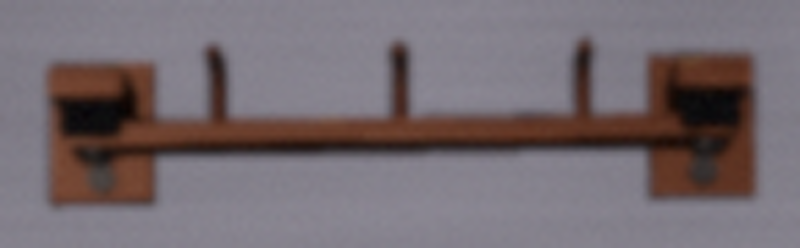

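Run:
```python
from h import *
from scipy.optimize import least_squares
T=load('top0.png');S=load('scene0.png')
top={'A':(414.4,175.4),'B':(427.1,170),'C':(452.1,211.25),'D':(437.5,218.5)}
for k,p in top.items(): print(k,onz(T,*p,.01).round(3))
sc=[(207.4,329.1),(199.8,341.5),(155.3,314.7),(163.3,303.3)]
for p in sc: print(p,onz(S,*p,.01).round(3))
for k,p in zip('ABCD',[sc[0],sc[1],sc[2],sc[3]]): print(k,tri([(T,*top[k]),(S,*p)]))
```

```text
A [ 0.628 -0.311  0.01 ]
B [ 0.64 -0.34  0.01]
C [ 0.546 -0.392  0.01 ]
D [ 0.53  -0.359  0.01 ]
(207.4, 329.1) [ 0.635 -0.31   0.01 ]
(199.8, 341.5) [ 0.648 -0.337  0.01 ]
(155.3, 314.7) [ 0.535 -0.381  0.01 ]
(163.3, 303.3) [ 0.523 -0.354  0.01 ]
A (array([ 0.63054032, -0.31092821,  0.00311183]), [0.0020231951056567735, 0.002023195105656672])
B (array([ 0.64327818, -0.33940457,  0.00357247]), [0.002924843203752525, 0.002924843203752404])
C (array([ 0.54450157, -0.3835236 ,  0.02919799]), [0.0020347513298234364, 0.002034751329823473])
D (array([ 0.52858393, -0.35495559,  0.02116438]), [0.00038310587071856654, 0.0003831058707185203])
```

Run:
```python
from h import *
c=load('wrist0.png'); o,d=ray(c,280,210); print(o,d)
print(onz(c,280,210,0), onz(c,280,20,0), onz(c,280,250,0))
```

```text
[ 0.3077655  -0.57738127  0.38342935] [-0.26688179 -0.09222654 -0.95939037]
[ 0.20110369 -0.61424047  0.        ] [ 0.40731783 -0.53541521  0.        ] [ 0.14708738 -0.63488891  0.        ]
```

move_arm([
  [[50,39,0,0,0,0.02,1],[100,78,0,0,0,0.046,1],[150,117,-10,0,0,0.046,1],[200,156,-20,0,0,0.046,1],[250,195,-30,0,0,0.046,1],[290,227,-30,0,0,0.046,1],[290,227,-30,0,0,0.046,1],[290,227,-30,0,0,0.046,1]],
])

```text
clock: 1.15
ee_pos: [0.5226, -0.38, 0.2001]
ee_rot: [-0.0, 0.979, 0.205, -0.0]
contact_force: [-1.2, 0.1, -0.1]
opening: 0.998
```

Run:
```python
from h import *
s=bot.sense(); print(s['clock'],s['ee_pos'],s['ee_rot'],s['contact_force'])
snap('wrist','w1.png'); snap('top','top1.png')
```

```text
1.15 [ 0.52264564 -0.38003271  0.2001397 ] [-7.71401556e-05  9.78762572e-01  2.04996525e-01 -4.97087884e-04] [-1.16600753  0.10050609 -0.11814728]
```

View pics/w1.png

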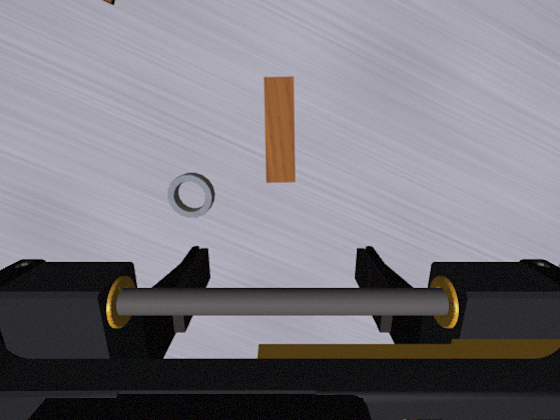

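The wrist view shows the wedge with its far (thin) end at (264–293, 77), its near end at (267–295, 182), and the nut to the left at (191,195). I'll fit the wedge pose across all the views.

Run:
```python
from h import *
from scipy.optimize import least_squares
w=cv2.imread('pics/w1.png'); cv2.imwrite('pics/w1z.png',cv2.resize(w[65:195,240:320],(480,780//1)[:2],interpolation=cv2.INTER_CUBIC)[:600] if 0 else cv2.resize(w[65:195,240:320],(369,600),interpolation=cv2.INTER_CUBIC))
T=load('top0.png');S=load('scene0.png');W=load('w1.png')
for p in [(264,77),(293,76.5),(295,182),(267,182.5)]: print(onz(W,*p,0.005 if p[1]<100 else .027).round(4))
# corners model: thin L,thin R (y+,-), thick R, thick L at top
M={'A':(.055,.016,.005),'B':(.055,-.016,.005),'C':(-.055,-.016,.027),'D':(-.055,.016,.027)}
obs=[(T,dict(A=(414.4,175.4),B=(427.1,170),C=(452.1,211.25),D=(437.5,218.5))),(S,dict(A=(207.4,329.1),B=(199.8,341.5),C=(155.3,314.7),D=(163.3,303.3))),(W,dict(A=(264,77),B=(293.5,76.5),C=(295.5,182.2),D=(266.7,182.7)))]
def P(p,k,flip=1):
    x,y,a,z=p; c,s=np.cos(a),np.sin(a); X=M[k]
    return [x+c*X[0]-s*X[1],y+s*X[0]+c*X[1],z+X[2]]
def res(p,ob):
    return np.concatenate([proj(c,P(p,k))-np.array(v) for c,d in ob for k,v in d.items()])
for ob in (obs,obs[:2],obs[2:]):
    r=least_squares(res,[.587,-.347,.41,0],args=(ob,)); print(r.x.round(4)); print(r.fun.round(1))
```

```text
[ 0.6293 -0.3111  0.005 ]
[ 0.6421 -0.3392  0.005 ]
[ 0.5428 -0.3857  0.027 ]
[ 0.5299 -0.3576  0.027 ]
[ 0.5862 -0.3481  0.4291 -0.0023]
[-0.9  0.  -1.1 -0.4 -0.6  0.6  1.  -0.7 -1.1 -0.3 -1.6  0.2 -1.7  0.9
 -0.9  0.  -0.1 -0.1  0.2 -0.1 -0.7 -0.6 -0.7 -0.7]
[ 0.5868 -0.3471  0.4163 -0.0016]
[-1.1 -0.5 -1.1 -0.7 -1.2  0.5  0.4 -0.9 -0.7 -0.2 -1.4  0.2 -1.1  0.3
 -0.2 -0.4]
[ 0.586  -0.3486  0.4356 -0.0006]
[-0.2  0.2  0.3 -0.1  0.  -0.1 -0.1  0. ]
```

View pics/w1z.png

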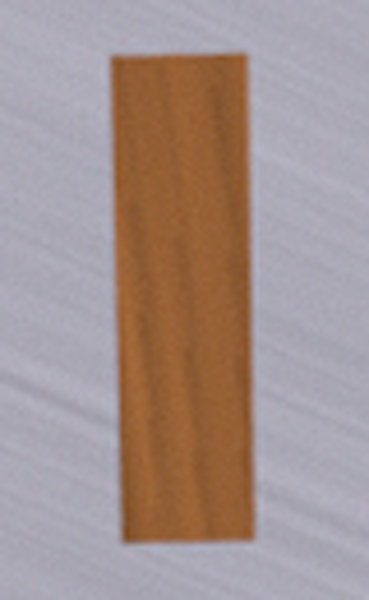

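move_arm([
  [[31,16,-40,0,0,0.023,1],[31,16,-90,0,0,0.023,1],[31,16,-130,0,0,0.023,1],[31,16,-150,0,0,0.023,1],[31,16,-150,0,0,0.023,1],[31,16,-150,0,0,0.023,1]],
])

```text
clock: 2.0
ee_pos: [0.5549, -0.3648, 0.0526]
ee_rot: [0.001, 0.976, 0.216, 0.001]
contact_force: [0.5, 0.0, 0.7]
opening: 1.001
```

Run:
```python
from h import *
s=bot.sense(); print(s['clock'],s['ee_pos'],s['ee_rot'],s['contact_force'])
snap('wrist','w2.png')
```

```text
2.0 [ 0.55492196 -0.36475125  0.05256682] [9.53397021e-04 9.76432771e-01 2.15817401e-01 9.91574862e-04] [0.53449185 0.04079488 0.71896397]
```

View pics/w2.png

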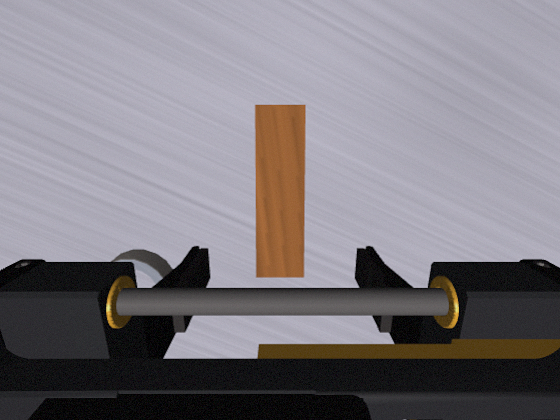

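The wedge is square and centred between the fingers: columns 256–305, near edge at row 277. I'll lower and grip.

Run:
```python
from h import *
W=load('w2.png')
for p,z in [((255,105),.005),((305,105),.005),((304,277),.027),((256.5,277),.027)]: print(onz(W,*p,z).round(4))
```

```text
[ 0.6293 -0.3106  0.005 ]
[ 0.6426 -0.3392  0.005 ]
[ 0.5436 -0.3854  0.027 ]
[ 0.5303 -0.3567  0.027 ]
```

move_arm([
  [[0,1,-20,0,0,0,1],[0,1,-34,0,0,0,1],[0,1,-40,0,0,0,1],[0,1,-40,0,0,0,1],[0,1,-40,0,0,0,1]],
])

```text
clock: 2.68
ee_pos: [0.5543, -0.3628, 0.0107]
ee_rot: [0.0, 0.976, 0.216, 0.0]
contact_force: [-0.1, 0.0, 0.6]
opening: 1.001
```

move_arm([
  [[0,0,0,0,0,0,-1],[0,0,0,0,0,0,-1],[0,0,0,0,0,0,-1],[0,0,0,0,0,0,-1],[0,0,0,0,0,0,-1],[0,0,0,0,0,0,-1],[0,0,0,0,0,0,-1],[0,0,0,0,0,0,-1]],
], grip_force=30)

```text
clock: 3.68
ee_pos: [0.5541, -0.3627, 0.0105]
ee_rot: [-0.0, 0.976, 0.216, -0.0]
contact_force: [0.3, 0.9, 0.8]
opening: 0.367
```

move_arm([
  [[0,0,20,0,0,0,-1],[0,0,60,0,0,0,-1],[-5,30,95,0,0,-0.06,-1],[-15,75,95,0,0,-0.16,-1],[-25,120,95,0,0,-0.26,-1],[-37,170,95,0,0,-0.36,-1],[-49,220,95,0,0,-0.434,-1],[-61,270,95,0,0,-0.434,-1],[-73,320,95,0,0,-0.434,-1],[-84,355,95,0,0,-0.434,-1],[-84,362,95,0,0,-0.434,-1],[-84,362,95,0,0,-0.434,-1],[-84,362,95,0,0,-0.434,-1]],
])

```text
clock: 5.3
ee_pos: [0.4705, -0.002, 0.1059]
ee_rot: [0.0, 1.0, 0.0, 0.0]
contact_force: [-0.5, 0.1, -0.3]
opening: 0.363
```

Run:
```python
from h import *
s=bot.sense(); print(s['clock'],s['ee_pos'],s['ee_rot'],s['contact_force'],s['opening'])
snap('wrist','w3.png'); snap('scene','s3.png')
```

```text
5.3 [ 0.47052309 -0.00200941  0.10593721] [1.46523103e-04 9.99999955e-01 2.83603989e-05 2.61157512e-04] [-0.54378108  0.09082773 -0.31987921] 0.36282931494636245
```

View pics/w3.png

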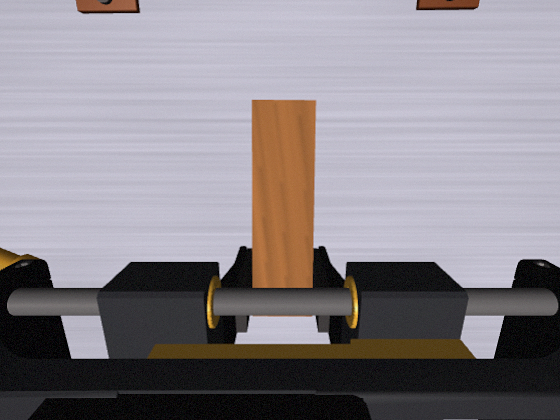

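View pics/s3.png

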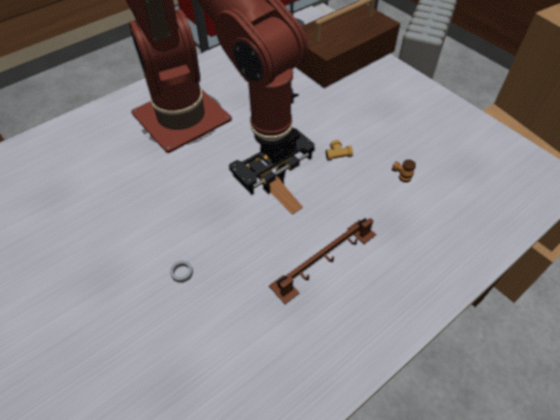

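The wedge is held level and points at the rail. The rail's feet are just in view at the top edge. I'll move forward and up to measure the rail.

move_arm([
  [[30,0,40,0,0,0,-1],[50,0,80,0,0,0,-1],[50,0,80,0,0,0,-1],[50,0,80,0,0,0,-1]],
])

```text
clock: 5.9
ee_pos: [0.5195, -0.0013, 0.1847]
ee_rot: [-0.0, 1.0, 0.0, -0.001]
contact_force: [0.1, -0.0, -1.0]
opening: 0.363
```

Run:
```python
from h import *
s=bot.sense(); print(s['clock'],s['ee_pos'],s['ee_rot'],s['contact_force'],s['opening'])
snap('wrist','w4.png')
w=cv2.imread('pics/w4.png')
cv2.imwrite('pics/w4z.png',cv2.resize(w[0:150,70:490],(800,286),interpolation=cv2.INTER_CUBIC))
```

```text
5.9 [ 0.51949176 -0.00127736  0.18467751] [-2.15714004e-06  9.99999654e-01  4.71969227e-04 -6.85534998e-04] [ 0.0739547  -0.0069114  -0.98617233] 0.36292813372540805
```

View pics/w4.png

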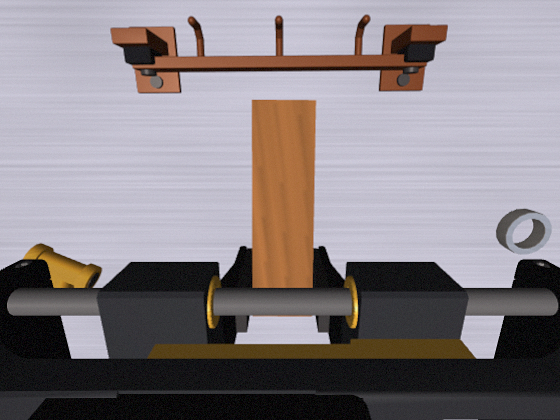

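Run:
```python
from h import *
w=cv2.imread('pics/w4.png')
cv2.imwrite('pics/w4a.png',cv2.resize(w[10:105,100:200],(632,600),interpolation=cv2.INTER_CUBIC))
cv2.imwrite('pics/w4b.png',cv2.resize(w[10:105,360:460],(632,600),interpolation=cv2.INTER_CUBIC))
```

```text
(no output)
```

View pics/w4a.png

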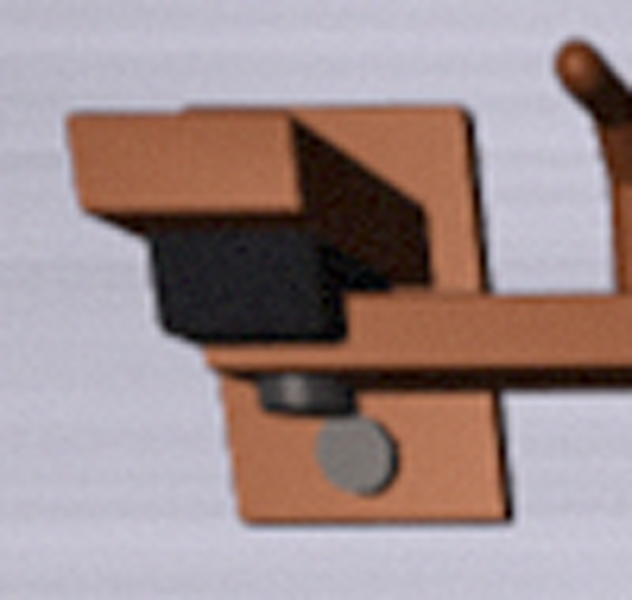

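View pics/w4b.png

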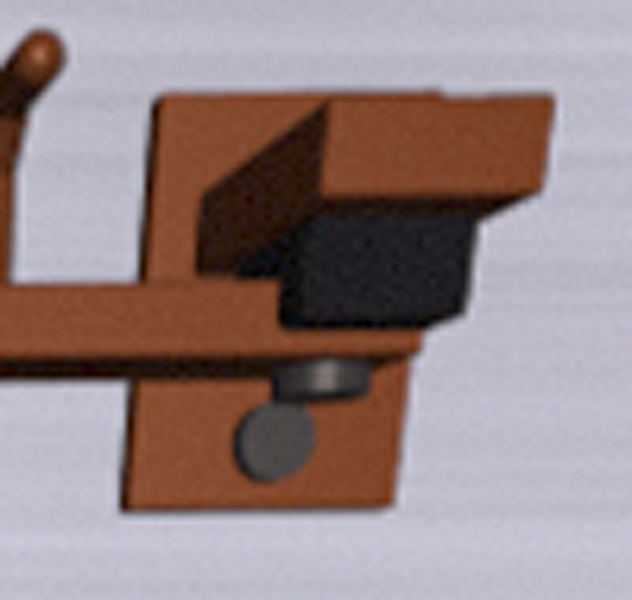

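Run:
```python
from h import *
W=load('w4.png');W3=load('w3.png')
f=lambda u,v,ox:(ox+u/6.316,10+v/6.316)
pts={'fL1':(f(243,521,100),.006),'fL2':(f(505,519,100),.006),'fR1':(f(125,508,360),.006),'fR2':(f(393,507,360),.006),'barTL':(f(215,368,100),.038),'barTR':(f(420,352,360),.038)}
for k,(p,z) in pts.items(): print(k,p,onz(W,*p,z).round(4))
for a,b in [((78.5,11),'fL1'),((478,9.5),'fR2')]: print(tri([(W3,*a),(W,*pts[b][0])]))
# wedge tip from image 
for p in [(252,100),(316,100)]: print('tip',p,[onz(W,*p,W and z).round(4) for z in (.17,.18,.19)])
# rail fit w/ top: front top edge
```

```text
fL1 (138.47371754274857, 92.4889170360988) [0.6274 0.1475 0.006 ]
fL2 (179.9556681443952, 92.17226092463585) [0.6278 0.1047 0.006 ]
fR1 (379.79100696643445, 90.43065231158961) [ 0.6297 -0.1008  0.006 ]
fR2 (422.2229259024699, 90.27232425585814) [ 0.6299 -0.1443  0.006 ]
barTL (134.04053198226725, 68.26472450918303) [0.6453 0.1343 0.038 ]
barTR (426.49778340721974, 65.73147561747942) [ 0.6476 -0.1315  0.038 ]
(array([0.62732754, 0.14711044, 0.00683533]), [7.2655900934412575e-06, 7.2655900934431404e-06])
(array([ 0.63013525, -0.14665632,  0.00128163]), [0.0003210324661253511, 0.0003210324661253712])
tip (252, 100) [array([0.6102, 0.0151, 0.17  ]), array([0.6096, 0.0142, 0.18  ]), array([0.609 , 0.0132, 0.19  ])]
tip (316, 100) [array([ 0.6102, -0.0185,  0.17  ]), array([ 0.6096, -0.0174,  0.18  ]), array([ 0.609 , -0.0164,  0.19  ])]
```

move_arm([
  [[0,3,-50,0,0,0.01,-1],[0,3,-100,0,0,0.01,-1],[0,3,-140,0,0,0.01,-1],[0,3,-162,0,0,0.01,-1],[0,3,-170,0,0,0.01,-1],[0,3,-172,0,0,0.01,-1],[0,3,-173,0,0,0.01,-1],[0,3,-173,0,0,0.01,-1],[0,3,-173,0,0,0.01,-1]],
])

```text
clock: 7.08
ee_pos: [0.5205, 0.0022, 0.0131]
ee_rot: [0.0, 1.0, 0.006, 0.0]
contact_force: [-0.0, -0.5, -0.2]
opening: 0.362
```

Run:
```python
from h import *
s=bot.sense(); print(s['clock'],s['ee_pos'],s['ee_rot'],s['contact_force'],s['opening'])
snap('wrist','w5.png')
```

```text
7.075 [0.52047338 0.00222051 0.01310143] [2.26902634e-05 9.99982762e-01 5.85108586e-03 4.90260311e-04] [-0.00763027 -0.48299427 -0.22156206] 0.3618037419498415
```

View pics/w5.png

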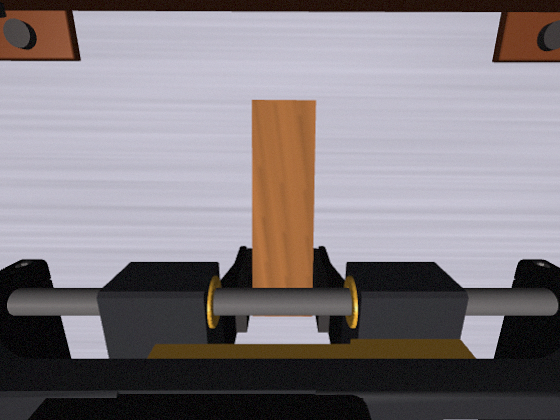

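The wedge (column 284) is centred between the feet's inner corners (79 and 494) and still in front of the bar. I'll lower the last 2.5 mm, release it so it settles flat, and regrip.

move_arm([
  [[0,0,-2,0,0,0,-1],[0,0,-2.5,0,0,0,-1],[0,0,-2.5,0,0,0,-1],[0,0,-2.5,0,0,0,-0.1],[0,0,-2.5,0,0,0,-0.1],[0,0,-2.5,0,0,0,-0.1],[0,0,-2.5,0,0,0,-1],[0,0,-2.5,0,0,0,-1],[0,0,-2.5,0,0,0,-1],[0,0,-2.5,0,0,0,-1],[0,0,-2.5,0,0,0,-1]],
], grip_force=20)

```text
clock: 8.5
ee_pos: [0.5201, 0.0022, 0.01]
ee_rot: [-0.0, 1.0, 0.006, -0.0]
contact_force: [-0.7, 0.0, -0.5]
opening: 0.364
```

move_arm([
  [[10,0,0,0,0,0,-1],[20,0,0,0,0,0,-1],[30,0,0,0,0,0,-1],[40,0,0,0,0,0,-1],[50,0,0,0,0,0,-1],[58,0,0,0,0,0,-1],[58,0,0,0,0,0,-1],[58,0,0,0,0,0,-1]],
])

```text
clock: 9.5
ee_pos: [0.5779, 0.0023, 0.01]
ee_rot: [-0.0, 1.0, 0.006, -0.0]
contact_force: [0.2, 0.2, 0.6]
opening: 0.367
```

Run:
```python
from h import *
s=bot.sense(); print(s['clock'],s['ee_pos'],s['ee_rot'],s['contact_force'],s['opening'])
snap('wrist','w6.png')
```

```text
9.5 [0.57794075 0.00228623 0.0099998 ] [-2.34733020e-05  9.99982383e-01  5.93562195e-03 -4.41690136e-05] [0.16150668 0.21745408 0.61637465] 0.3666705363054826
```

View pics/w6.png

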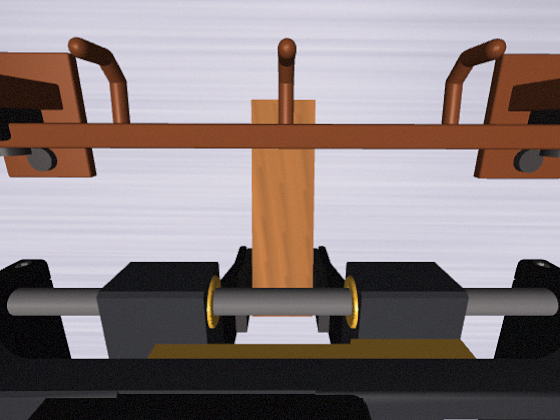

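The tip shows beyond the bar, centred on the middle hook. Now I'll push in small steps and watch the force.

move_arm([
  [[4,0,0,0,0,0,-1],[8,0,0,0,0,0,-1],[10,0,0,0,0,0,-1],[10,0,0,0,0,0,-1]],
])

```text
clock: 10.05
ee_pos: [0.5883, 0.0023, 0.01]
ee_rot: [-0.0, 1.0, 0.006, 0.0]
contact_force: [0.4, -0.4, 0.4]
opening: 0.37
```

move_arm([
  [[2,0,0,0,0,0,-1],[4,0,0,0,0,0,-1],[4,0,0,0,0,0,-1]],
])

```text
clock: 10.42
ee_pos: [0.5922, 0.0023, 0.01]
ee_rot: [-0.0, 1.0, 0.006, 0.0]
contact_force: [0.3, 0.2, -0.8]
opening: 0.367
```

move_arm([
  [[2,0,0,0,0,0,-1],[4,0,0,0,0,0,-1],[4,0,0,0,0,0,-1]],
])

```text
clock: 10.8
ee_pos: [0.5962, 0.0023, 0.01]
ee_rot: [-0.0, 1.0, 0.006, 0.0]
contact_force: [0.4, -0.1, -0.1]
opening: 0.37
```

```bash
python3 -c "
from h import *
s=bot.sense();print(s['ee_pos'],s['contact_force'])"
```

```text
[0.59619576 0.00228034 0.01004955] [ 0.36236594 -0.14980155 -0.08496504]
```

move_arm([
  [[2,0,0,0,0,0,-1],[4,0,0,0,0,0,-1],[4,0,0,0,0,0,-1]],
])

```text
clock: 11.18
ee_pos: [0.5992, 0.0022, 0.01]
ee_rot: [0.0, 1.0, 0.006, -0.001]
contact_force: [-6.9, -0.4, 6.1]
opening: 0.366
```

Contact: 6.9 N along x, with about 6 N upward on the tool, so the grip is levering the wedge. I'll release it so it settles flat, then back off and finish with the closed jaws from behind.

move_arm([
  [[0,0,0,0,0,0,0.2],[0,0,0,0,0,0,0.2],[0,0,0,0,0,0,0.2],[0,0,0,0,0,0,0.2],[-10,0,0,0,0,0,0.2],[-30,0,0,0,0,0,0.2],[-50,0,2,0,0,0,0.2],[-50,0,2,0,0,0,-1],[-50,0,2,0,0,0,-1],[-50,0,2,0,0,0,-1],[-50,0,2,0,0,0,-1],[-50,0,2,0,0,0,-1],[-50,0,2,0,0,0,-1]],
], grip_force=20)

```text
clock: 12.8
ee_pos: [0.5501, 0.0023, 0.012]
ee_rot: [-0.0, 1.0, 0.006, -0.0]
contact_force: [0.5, -0.1, 0.2]
opening: 0.037
```

Run:
```python
from h import *
s=bot.sense(); print(s['clock'],s['ee_pos'],s['ee_rot'],s['contact_force'],s['opening'])
snap('wrist','w7.png')
```

```text
12.8 [0.55014504 0.00228036 0.01197284] [-5.08534237e-05  9.99982761e-01  5.87146144e-03 -3.81400796e-05] [ 0.54018697 -0.06613384  0.15141992] 0.037154795169743494
```

View pics/w7.png

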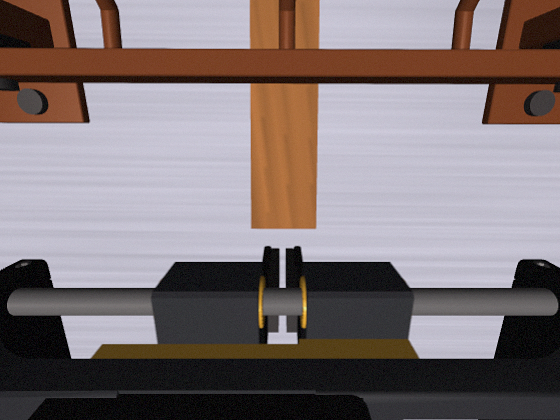

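Run:
```python
from h import *
W=load('w7.png')
for p in [(251,228),(316,228)]: print(onz(W,*p,.027).round(4))
```

```text
[0.58   0.0184 0.027 ]
[ 0.5804 -0.0135  0.027 ]
```

move_arm([
  [[8,0,0,0,0,0,-1],[12,0,0,0,0,0,-1],[14,0,0,0,0,0,-1],[16,0,0,0,0,0,-1],[16,0,0,0,0,0,-1]],
])

```text
clock: 13.48
ee_pos: [0.5662, 0.0023, 0.012]
ee_rot: [-0.0, 1.0, 0.006, -0.0]
contact_force: [-0.1, 0.1, 0.3]
opening: 0.004
```

move_arm([
  [[2,0,0,0,0,0,-1],[4,0,0,0,0,0,-1],[4,0,0,0,0,0,-1]],
])

```text
clock: 13.85
ee_pos: [0.5694, 0.0022, 0.0118]
ee_rot: [0.0, 1.0, 0.006, -0.001]
contact_force: [-4.2, 0.6, 1.3]
opening: 0.003
```

move_arm([
  [[1,0,0,0,0,0,-1],[2,0,0,0,0,0,-1],[2,0,0,0,0,0,-1]],
])

```text
clock: 14.22
ee_pos: [0.5704, 0.0022, 0.0116]
ee_rot: [0.0, 1.0, 0.006, -0.002]
contact_force: [-7.3, 0.8, 3.8]
opening: 0.006
```

move_arm([
  [[1,0,0,0,0,0,-1],[2,0,0,0,0,0,-1],[2,0,0,0,0,0,-1]],
])

```text
clock: 14.6
ee_pos: [0.5717, 0.0022, 0.0114]
ee_rot: [0.0, 1.0, 0.006, -0.002]
contact_force: [-10.2, 0.0, 6.6]
opening: 0.006
```

move_arm([
  [[0.5,0,0,0,0,0,-1],[1,0,0,0,0,0,-1],[1,0,0,0,0,0,-1]],
])

```text
clock: 14.98
ee_pos: [0.5722, 0.0022, 0.0113]
ee_rot: [0.0, 1.0, 0.006, -0.003]
contact_force: [-12.0, -0.4, 6.3]
opening: 0.002
```

move_arm([
  [[0.5,0,0,0,0,0,-1],[1,0,0,0,0,0,-1],[1,0,0,0,0,0,-1],[1,0,0,0,0,0,-1]],
])

```text
clock: 15.48
ee_pos: [0.5728, 0.0021, 0.0112]
ee_rot: [0.0, 1.0, 0.006, -0.003]
contact_force: [-14.4, 0.1, 7.8]
opening: 0.004
```

Firm at about 14 N. I'll back off and inspect.

move_arm([
  [[-3,0,0,0,0,0,-1],[-8,0,0,0,0,0,-1],[-20,0,2,0,0,0,-1],[-25,0,2,0,0,0,-1],[-25,0,2,0,0,0,-1]],
])

```text
clock: 16.1
ee_pos: [0.5508, 0.0022, 0.0143]
ee_rot: [0.0, 1.0, 0.006, 0.0]
contact_force: [0.0, 0.7, -0.2]
opening: 0.005
```

Run:
```python
from h import *
s=bot.sense(); print(s['clock'],s['ee_pos'],s['contact_force'],s['opening'])
snap('wrist','w8.png');
w=cv2.imread('pics/w8.png')
cv2.imwrite('pics/w8z.png',cv2.resize(w[200:260,230:340],(770,420),interpolation=cv2.INTER_CUBIC))
```

```text
16.1 [0.55083134 0.00219034 0.01426927] [ 0.01754046  0.73786389 -0.22767087] 0.005023705088189005
```

View pics/w8.png

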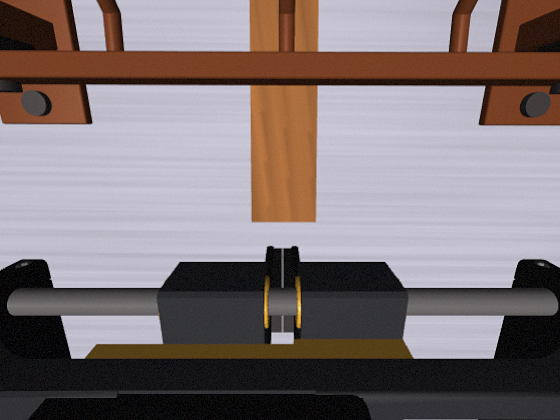

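View pics/w8z.png

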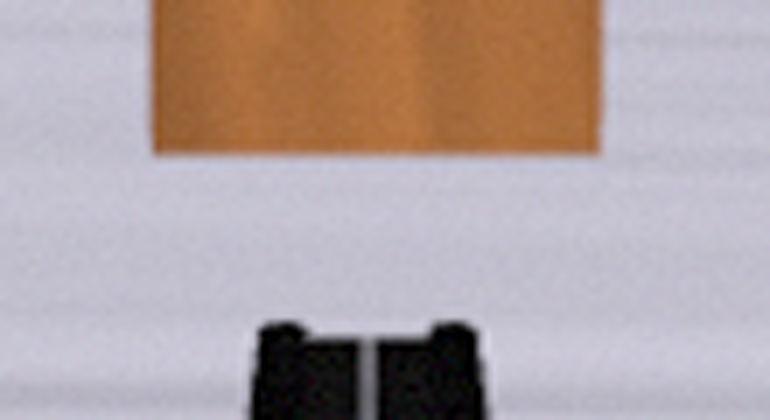

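Run:
```python
from h import *
W=load('w8.png')
for p in [(251.7,222),(316,222)]: print([onz(W,*p,z).round(4) for z in (.027,)])
```

```text
[array([0.583 , 0.0181, 0.027 ])]
[array([ 0.5834, -0.0137,  0.027 ])]
```

move_arm([
  [[10,0,-2,0,0,0,-1],[18,0,-2,0,0,0,-1],[20,0,-2,0,0,0,-1],[22,0,-2,0,0,0,-1],[22,0,-2,0,0,0,-1]],
])

```text
clock: 16.77
ee_pos: [0.5726, 0.0023, 0.0117]
ee_rot: [-0.0, 1.0, 0.006, -0.0]
contact_force: [-2.1, -0.6, -0.1]
opening: 0.007
```

The contact test meets the wedge at the same place (tool centre at 0.5726), so it held when let go. One more firm push will confirm the tightness with less vertical drag.

move_arm([
  [[1,0,0,0,0,0,-1],[2,0,0,0,0,0,-1],[3,0,0,0,0,0,-1],[4,0,0,0,0,0,-1],[4,0,0,0,0,0,-1]],
])

```text
clock: 17.4
ee_pos: [0.5735, 0.0021, 0.0112]
ee_rot: [0.0, 1.0, 0.006, -0.003]
contact_force: [-14.1, -0.4, 7.4]
opening: 0.004
```

move_arm([
  [[-3,0,0,0,0,0,-1],[-10,0,0,0,0,0,-1],[-30,0,5,0,0,0,-1],[-60,0,40,0,0,0,-1],[-80,0,90,0,0,0,-1],[-80,0,140,0,0,0,-1],[-80,0,140,0,0,0,-1],[-80,0,140,0,0,0,-1]],
])

```text
clock: 18.4
ee_pos: [0.497, 0.0021, 0.1518]
ee_rot: [0.0, 1.0, 0.006, 0.0]
contact_force: [0.3, -0.5, -0.9]
opening: 0.004
```

Run:
```python
from h import *
s=bot.sense(); print(s['clock'],s['ee_pos'],s['contact_force'],s['opening'])
snap('wrist','w9.png');snap('scene','s9.png')
```

```text
18.4 [0.49700886 0.00214764 0.15184321] [ 0.32885644 -0.54441044 -0.85186298] 0.0035590089172625626
```

View pics/w9.png

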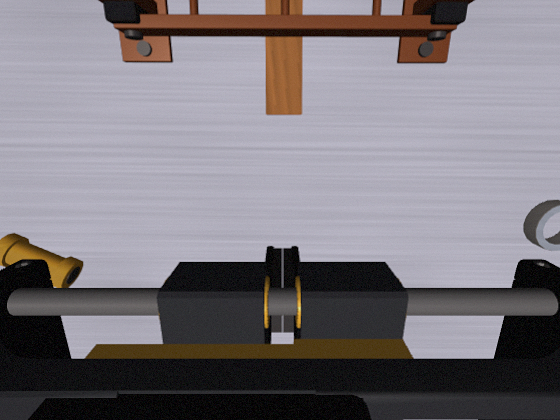

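View pics/s9.png

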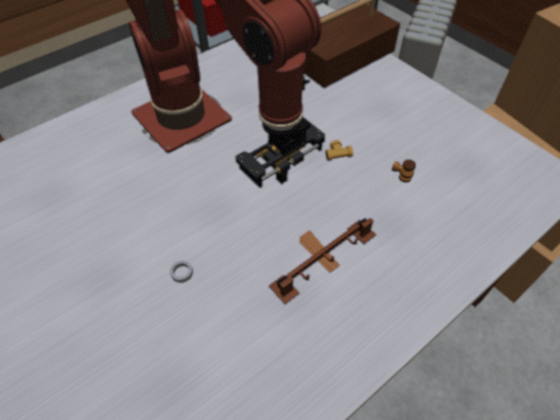

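The wedge sits square under the middle of the rail, with its tail at (284,114) in the wrist view. The arm is clear, and the tee, valve and nut are where they started in the scene view.

Run:
```python
from h import *
W=load('w9.png')
for p in [(266,114),(302,114)]: print(onz(W,*p,.027).round(4))
bot.close_job()
```

```text
[0.5831 0.018  0.027 ]
[ 0.5835 -0.0137  0.027 ]
the job is handed in; nothing more can be done
```

The wedge is jammed under the middle of the rail, and I handed the job in at about 18.5 s. No verdict is reported, so the result below rests on my own checks.

**What I did:** I gripped the wedge at its thick end, carried it over and set it flat in front of the rail. I slid it in until it first touched the bar, about 42 mm under. There the gripped push showed about 6 N of vertical force, so I let go and finished by pushing from behind with closed jaws. I pushed twice, to about 14 N each time.

**Last checks:**
- **Holding:** after release the wedge's thick end stayed put. Pictures before and after the second push put it at x = 0.583, y ≈ 0.002.
- **Position:** the thick end is about 63 mm before the rail's front face. By the wedge's length, the tip is about 46 mm past that face. The wedge is within about 0.02 rad of square and about 1 mm off the middle.
- **Surroundings:** the tee, valve and nut look unmoved, and the arm is clear of everything.

**Not confirmed:** I could not measure the force between wedge and rail directly. From the push forces I estimate 8 to 12 N. During the closed-jaw pushes the fingers also dragged down on the wedge by about 7 N, and I allowed for that.

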